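# Set up the display board and put its clip on

### The job

Set up the display stand: lift the upright plywood board onto the base so that its foot is fully home on the two pegs (either way round). Then take the large sprung clip off the rack and clip it upright onto the middle of the board's top edge, pushed well down so that the jaws bite the board on both faces, and let go. Leave the other things on the table where they are.

Things in the scene. Friction and masses are not known exactly. Their poses are not given: they have to be found in the camera images.
- stand_base: wooden stand base, fixed to the table: slab 90 (x) x 160 (y) x 15 mm with two upright dark pegs of 10 mm diameter standing 18 mm above the slab (3 mm tapered tip) at y = -45 and +45 mm. Origin: centre of its underside, z up
- base_seat (a point): centre of the top face of the base's slab, midway between the pegs, 15 mm above the table; the board's origin belongs here
- stand_board: display board, loose, standing on its foot, 0.28 kg. Foot 60 (x) x 140 (y) x 22 mm with two through holes of 14 mm (2 mm chamfer below) at y = -45 and +45 mm; plywood panel 8 mm thick (x), 120 mm wide (y), from 22 to 132 mm above the foot's underside, square top edge. Origin: centre of the foot's underside; z up. Symmetric front to back
- board_top (a point): middle of the top edge of the board's panel, 132 mm above the board's origin, same axes as the board
- clip_rack: clip rack, fixed: wooden foot 70 (x) x 190 (y) x 15 mm with an upright plate 8 mm thick (x), 170 mm long (y), its top edge 75 mm above the table. Origin: centre of its underside
- spring_clip: large sprung clip, loose, 0.1 kg, dark steel, rubber ends; starts clipped upright astride the rack's top edge. Origin: middle of its pivot axis along y (steel barrel 12 mm diameter, 42 mm long over the cheeks); z up to the handles, jaws close along x. The barrel stops an edge at 6 mm below the origin; it starts with the rack's edge 8 mm below
- clip_grip (a point): point midway between the clip's two handles, 30 mm above its pivot. Handles 30 mm wide (y) spread up to rubber ends 44 mm above the pivot (tops at 48), 56 mm over their outsides along x; squeezing them along x (about 6 N each) opens the jaws, to a stop at 30 mm over the ends
- clip_mouth (a point): point midway between the jaw pads, 28 mm below the pivot. Pads 30 mm wide (y) reach from 21 to 36 mm below the pivot, 8 mm apart at the start, about 27 mm apart when squeezed open (then 39 mm over their outsides)
- jaw (a joint): turn of each arm of the clip, rad: 0 = jaw pads parallel and 8 mm apart (as on the rack or on the board), 0.28 = squeezed fully open, -0.1 = closed on nothing
- small_clip: small dark bulldog clip, 24 mm wide, 38 mm tall, astride the rack's edge near the rack's +y end: not the one to use; origin at the underside of its bridge, on the rack's edge; bystander, leave alone
- glue_bottle: white glue bottle, 40 mm across, 75 mm tall; origin at the centre of its underside; bystander, leave alone
- tape_roll: brown tape roll lying flat, 70 mm across, 22 mm tall; origin at the centre of its underside; bystander, leave alone
- glue_stick: grey glue stick standing up, 24 mm across, 70 mm tall; origin at the centre of its underside; bystander, leave alone
- eraser: dark eraser 22 x 50 x 14 mm; origin at the centre of its underside; bystander, leave alone
- scissors: scissors lying flat, about 140 mm long, orange finger loops; origin at the scissors' rivet; bystander, leave alone
- pencil_cup: cardboard pencil cup, 70 mm across, with pencils to 136 mm; origin at the centre of its underside; bystander, leave alone
- pencil_case: purple pencil case 80 x 190 x 50 mm; origin at the centre of its underside; bystander, leave alone
Not all that is in view belongs to the job. There is more than one size of the stand_board; the one meant has the size given above. What is shaped like the spring_clip but orange is not meant.

How it is judged (in metres and radians):
On the way, in this order (a step that is already met when the one before it is completed fails the run):
1. the board stands fully home on the base's pegs (horizontal distance between stand_board and stand_base below 0.006 m and z of stand_board in the frame of stand_base below 0.018 m and angle between stand_board's own z axis and vertical below 0.06 rad and angle between the x axis of stand_board and the x axis of stand_base, either way round below 0.1 rad and linear speed of stand_board below 0.03 m/s), for 0.2 s.
2. the large clip bites the middle of the board's top edge (x of spring_clip in the frame of board_top between -0.006 and 0.006 m and y of spring_clip in the frame of board_top between -0.025 and 0.025 m and z of spring_clip in the frame of board_top between -0.001 and 0.018 m and value of joint jaw between -0.05 and 0.06 rad and angle between the x axis of spring_clip and the x axis of stand_board, either way round below 0.26 rad and angle between the z axis of spring_clip and the z axis of stand_board, either way round below 0.26 rad and contact force between spring_clip and stand_board above 1 N), for 0.2 s.
At the end, for the whole second after the job is handed in: Board upright on the pegs: foot within 3 mm of the slab, 6 mm of centre, 0.1 rad of parallel. Clip gripping its top edge: pivot at most 18 mm above the edge, within 25 mm of the middle and 6 mm of the mid-plane, 0.26 rad of upright and square, jaws closed on the panel. Both at rest (all of step 2 and horizontal distance between stand_board and stand_base below 0.006 m and z of stand_board in the frame of stand_base below 0.018 m and angle between stand_board's own z axis and vertical below 0.06 rad and angle between the x axis of stand_board and the x axis of stand_base, either way round below 0.1 rad and linear speed of each of stand_board, spring_clip below 0.02 m/s); the robot touches nothing.
It fails at once if a bystander moved more than 30 mm (distance of any of small_clip, glue_bottle, tape_roll, glue_stick, eraser, scissors, pencil_cup, pencil_case from where it was at the start of the episode above 0.03 m).
It also fails if it takes over 64 s, if anything falls off the work surface, if the arm or the gripper's body presses on something with over 40 N, if the wrist force passes 120 N, or if a joint passes its speed limit or range.

### The arm

A 6-joint arm with a two-finger parallel gripper is mounted at the origin on the work surface. World frame = base frame: x ahead of the robot, y to its left, z up, the work surface at z = 0. Lengths are in mm, angles in rad, forces in N, time in s.
With the tool pointing down it reaches from about 400 to 925 mm from the base axis. Payload 12.5 kg.
Tool frame: the origin (TCP) lies midway between the tips of the shut fingers; the grasp point (between the pads) lies 19 mm behind it (env.tcp_to_grasp is the distance from the TCP to the grasp point, in mm); z points along the fingers, y is the line along which they close (so a half turn about z gives the same grasp; the last joint's range is limited). The gripper opens to 95 mm and grips with 3 to 60 N. Pads are 20 mm wide; open, the fingers measure 119 mm over their backs; the gripper's body (75 mm by 180 mm) begins 59 mm behind the grasp point.
Start: joints at [1.155, 0.491, 1.559, -0, 1.092, -0.106], TCP at [190.526, 595.27, 214.661] pointing down, gripper open.
Joint ranges: [-3.1, 3.1], [-0.84, 2.19], [0.05, 2.79], [-1.13, 4.28], [0.06, 2.93], [-2.69, 2.69]. Speed limits (rad/s): [2.22, 2.22, 2.79, 3.14, 3.14, 3.14].

### API

Orientations are given as [roll, pitch, yaw] about the fixed x, y, z axes, in that order (R = Rz(yaw) Ry(pitch) Rx(roll)).
In Python, from cell import env gives the robot as it stands. The module is installed in compiled form; this text tells all that it offers.
- The arm moves only by the tool step_arm, never from a script. Its argument "plan" is a list that holds one entry, the list of rows, each a list of 5 numbers: the shift along the tool's x, y, z in mm, then the turn about the tool's z in degrees, then the opening, from -1 (shut) to 1 (fully open). A call has 1 to 8 rows; each row is the pose to reach, as a shift and turn from the pose commanded when the call began, along the tool's axes at that moment; what a row does not reach only later rows make up. A row lasts 1/12 s, in which the tool goes at most 41.7 mm and 7.16 degrees, less where a joint would pass 70% of its speed; a pose out of reach is approached as far as the arm can. A call with a gripper value outside its range is refused whole. The fingers move at their own pace and stop on an object; the grip force is fixed at half the most. Time passes only in rows, so rows that repeat a pose let the fingers close. It gives the time, the measured TCP pose, the force, the opening and the grip force at its end, in the units of the state.
- env.state(): the state, without advancing time (a new reading comes with each control period).
- env.read_camera(name): name is "scene" or "side" or "wrist"; returns the picture (480x640x3 uint8, blue, green, red); there is no depth.
- env.get_calibration(name): a dict with "K" (3x3 intrinsics, pixels), "extrinsics" (4x4, takes a point from world to camera coordinates). Camera axes: x right, y up, looking along -z (the intrinsics and any distortion apply to the point x, -y, -z); pixel columns grow to the right and rows downward; lengths in mm; the calibration is good to about 2 mm. A picture is of the moment at which its call begins: read the wrist's pose just before it. get_calibration takes no time and is no camera call; for the wrist camera it gives the pose at the moment of the call.
- env.job_done(): hands the job in; it is judged then, once.
The state is a dict: "t": time; "joints": joint angles; "qvel": joint speeds; "tau": joint torques, N m; "eef_pos": TCP position; "tcp_rot": TCP orientation; "ft_force": force on the tool from outside, world axes, zero at the start; "moment": the same for the moment, N m; "opening": opening from 0.0 (shut) to 1.0 (fully open); "grip_force": force on a finger pad.
Only numpy, scipy, OpenCV 4.12 (cv2) and the standard library are available. Lean on these libraries where they do the work, as an engineer would, in place of code of your own. Each camera call takes 0.05 s, during which the arm holds its last target. There are 200 camera calls.

## Working session

There is one attempt and no reset: what is moved stays moved. The work goes in short steps, Python scripts to look and compute and a tool call to move; the robot and the scene stay as the last step left them, time stands still between calls to the robot, and variables do not carry over. Pictures are saved under pics/ and viewed, at most 10 in all, crops included, and the job is handed in when it is done.

Besides the shell and the picture viewer there is one more tool, called after ">>>" as name(argument=value, ...), one argument or row to a line, values as JSON. step_arm: Moves the arm, as the interface text tells. Its arguments: {"type":"object","properties":{"plan":{"type":"array"}},"required":["plan"]}

```bash
mkdir -p pics; cat > h.py <<'E'
import numpy as np, cv2
from cell import env
def cal(n):
    c=env.get_calibration(n); return np.array(c["K"],float),np.array(c["extrinsics"],float),c
def ray(n,u,v,c=None):
    K,E,_=c or cal(n)
    d=np.linalg.inv(K)@[u,v,1]; d=np.array([d[0],-d[1],-d[2]])
    R=E[:3,:3]; return -R.T@E[:3,3], R.T@d
def onz(n,u,v,z,c=None):
    o,d=ray(n,u,v,c); return o+d*(z-o[2])/d[2]
def proj(n,P,c=None):
    K,E,_=c or cal(n)
    q=E[:3,:3]@np.array(P,float)+E[:3,3]; p=K@[q[0],-q[1],-q[2]]; return p[:2]/p[2]
def tri(n1,p1,n2,p2):
    (o1,d1),(o2,d2)=ray(n1,*p1),ray(n2,*p2)
    A=np.stack([d1,-d2],1); s=np.linalg.lstsq(A,o2-o1,rcond=None)[0]
    a,b=o1+s[0]*d1,o2+s[1]*d2; return (a+b)/2,np.linalg.norm(a-b)
E
python3 - <<'E'
from h import *
for n in("scene","side","wrist"):
    K,E,c=cal(n); print(n,K.round(1).tolist(),(-E[:3,:3].T@E[:3,3]).round(),[k for k in c])
    cv2.imwrite(f"pics/{n}0.png",env.read_camera(n))
s=env.state();print(s["eef_pos"],s["tcp_rot"],s["opening"],s["t"])
E
```

```text
scene [[587.0, 0.0, 321.4], [0.0, 587.0, 252.0], [0.0, 0.0, 1.0]] [1321.   40. 1171.] ['K', 'extrinsics']
side [[559.9, 0.0, 312.4], [0.0, 559.9, 236.6], [0.0, 0.0, 1.0]] [ -37. -641.  854.] ['K', 'extrinsics']
wrist [[427.6, 0.0, 315.3], [0.0, 427.6, 241.9], [0.0, 0.0, 1.0]] [124. 616. 384.] ['K', 'extrinsics']
[190.4563488  595.09649477 214.19466951] [-3.14076899e+00 -6.62912669e-05  2.83180171e+00] 0.9977861212616175 0.15
```

View pics/scene0.png

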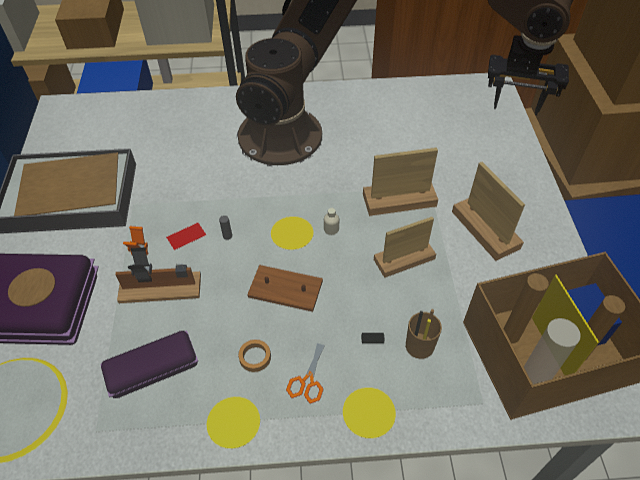

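View pics/side0.png

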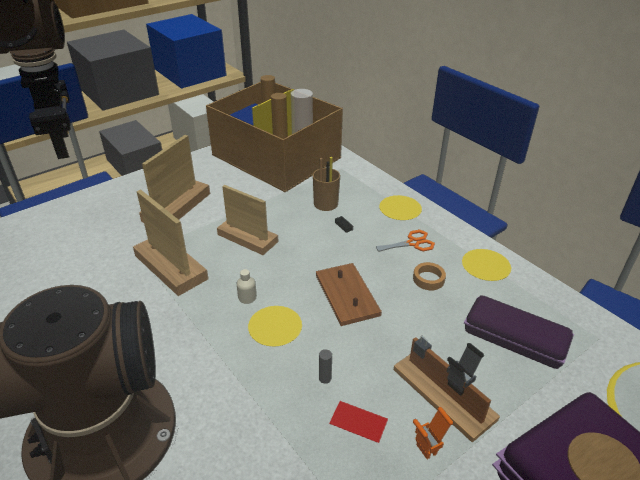

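The candidates for the board in the scene view are A (402,180), B (405,245) and C (490,210). For the clip there is an orange one at (135,238, not meant), the dark large one at (142,265) and the small bulldog clip at (181,270). The base is at (286,287). Next, one close crop of the boards so I can measure their sizes.

```bash
python3 - <<'E'
from h import *
im=cv2.imread("pics/scene0.png")
cv2.imwrite("pics/crop1.png",cv2.resize(im[142:312,240:530],None,fx=2.7,fy=2.7,interpolation=cv2.INTER_CUBIC))
im=cv2.imread("pics/side0.png")
a=cv2.resize(im[130:330,125:390],None,fx=3,fy=3,interpolation=cv2.INTER_CUBIC)
cv2.imwrite("pics/crop2.png",a)
E
```

```text
(no output)
```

View pics/crop1.png

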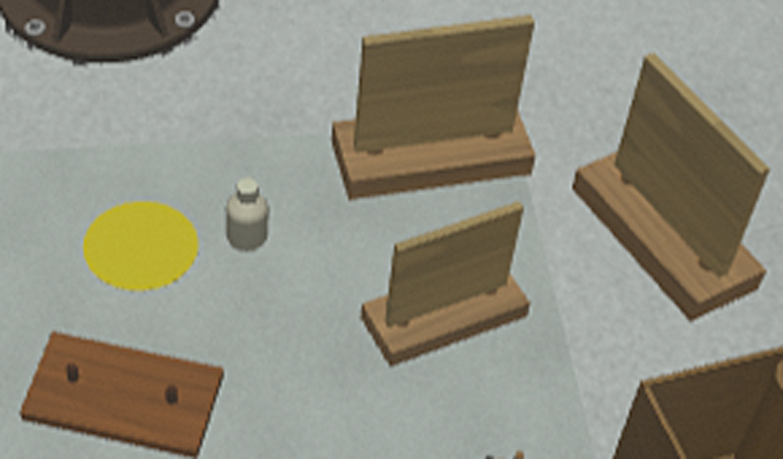

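View pics/crop2.png

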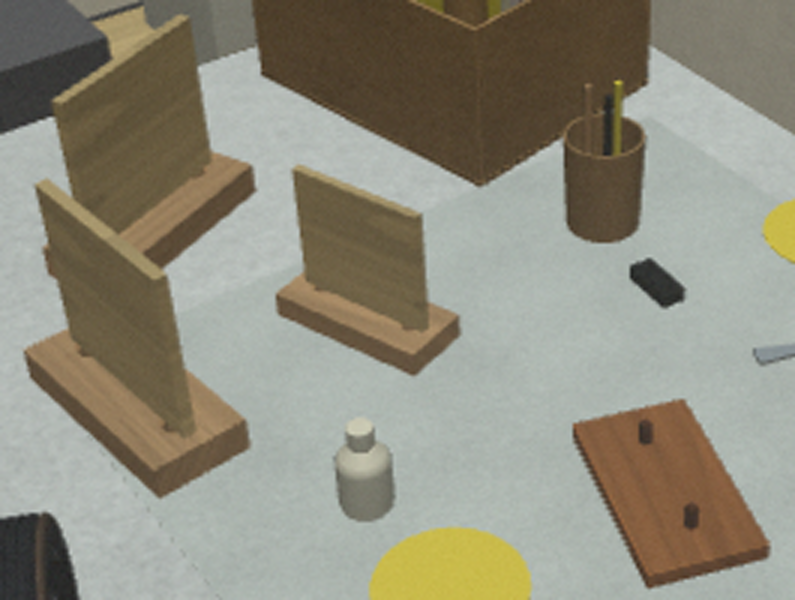

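```bash
python3 - <<'E'
from h import *
s=lambda p:(240+p[0]/2.7,142+p[1]/2.7); d=lambda p:(125+p[0]/3,130+p[1]/3)
T={"A":[((363,40),(163,277)),((533,18),(38,183))],"B":[((396,246),(422,214)),((521,206),(294,170))],"C":[((650,58),(57,100)),((766,169),(187,17))]}
for k,v in T.items():
    P=[tri("scene",s(a),"side",d(b)) for a,b in v]
    p,q=P[0][0],P[1][0]; print(k,p.round(),q.round(),[round(x[1],1) for x in P],"len",np.linalg.norm(p-q).round(1),"mid",((p+q)/2).round(1),"yaw",np.degrees(np.arctan2(q[1]-p[1],q[0]-p[0])).round(1))
F={"A":[(332,123),(350,178),(533,157)],"B":[(362,307),(390,350),(528,297)],"C":[(575,175),(692,303),(763,270)]}
for k,v in F.items():
    P=[onz("scene",*s(a),22) for a in v]; print(k,"foot",np.linalg.norm(P[0]-P[1]).round(1),np.linalg.norm(P[2]-P[1]).round(1),[p.round().tolist() for p in P])
# base: slab corners z=15 and peg tops z=33
P=[onz("scene",*s(a),15) for a in [(52,333),(223,368),(197,443),(22,413)]];print("base",[p.round(1).tolist() for p in P],np.mean(P,0).round(1))
for a in[(71,366),(172,388)]: print("peg sc",onz("scene",*s(a),33).round(1))
for a in[(646,424),(692,508)]: print("peg sd",onz("side",*d(a),33).round(1))
for a in[(646,441),(691,527)]: print("pegbase sd",onz("side",*d(a),15).round(1))
for a in[(73,381),(172,402)]: print("pegbase sc",onz("scene",*s(a),15).round(1))
E
```

```text
A [293. 234. 172.] [274. 392. 170.] [np.float64(4.8), np.float64(3.5)] len 159.7 mid [283.4 313.1 171.4] yaw 96.9
B [500. 237. 134.] [459. 353. 127.] [np.float64(6.1), np.float64(3.5)] len 122.8 mid [479.5 295.1 130.5] yaw 109.7
C [332. 487. 172.] [474. 549. 173.] [np.float64(0.6), np.float64(7.5)] len 154.6 mid [403.2 517.9 172.1] yaw 23.7
A foot 73.7 180.8 [[249.0, 220.0, 22.0], [322.0, 229.0, 22.0], [309.0, 409.0, 22.0]]
B foot 52.5 141.3 [[477.0, 221.0, 22.0], [526.0, 240.0, 22.0], [477.0, 372.0, 22.0]]
C foot 176.0 80.9 [[335.0, 445.0, 22.0], [495.0, 519.0, 22.0], [463.0, 593.0, 22.0]]
base [[479.3, -59.2, 15.0], [529.0, 91.4, 15.0], [604.8, 63.6, 15.0], [562.9, -85.8, 15.0]] [544.    2.5  15. ]
peg sc [529.1 -41.4  33. ]
peg sc [558.8  45.2  33. ]
peg sd [558.   37.2  33. ]
peg sd [528.7 -47.6  33. ]
pegbase sd [559.3  37.9  15. ]
pegbase sd [528.5 -48.1  15. ]
pegbase sc [532.8 -41.1  15. ]
pegbase sc [561.4  44.5  15. ]
```

B matches: panel about 123 mm wide, top at about 130 mm, foot about 141 mm. A and C are the larger size. The dark clip is the one astride the rack. Now I'll move over board B, turning to grip across the panel.

```bash
cat >> h.py <<'E'
from scipy.spatial.transform import Rotation as Ro
def go(x,y,z,yawdeg):
    s=env.state(); R=Ro.from_euler("xyz",s["tcp_rot"])
    d=R.inv().apply(np.array([x,y,z])-s["eef_pos"]); t=-(yawdeg-np.degrees(s["tcp_rot"][2]))
    t=(t+180)%360-180
    print("t",round(s["t"],2),"at",s["eef_pos"].round(1),"rot",np.degrees(s["tcp_rot"]).round(1),"-> shift",d.round(1),"turn",round(t,1))
E
python3 -c "
from h import *
go(480,295,290,109.7)"
```

```text
t 0.15 at [190.5 595.1 214.2] rot [-180.    -0.   162.3] -> shift [-367.2 -197.6  -75.7] turn 52.6
```

>>> step_arm(
  plan=[
    [[0,0,-40,0,1],[0,0,-76,0,1],[-35,-19,-76,7,1],[-70,-38,-76,14,1],[-105,-57,-76,21,1],[-140,-75,-76,28,1],[-175,-94,-76,35,1],[-210,-113,-76,42,1]],
  ],
)

```text
t: 0.82
eef_pos: [356.9, 422.0, 290.6]
tcp_rot: [-3.142, -0.0, 2.093]
ft_force: [1.3, 0.3, 0.3]
opening: 1.003
grip_force: 0.0
```

```bash
python3 -c "
from h import *
go(480,295,290,109.7)"
```

```text
t 0.82 at [356.9 422.  290.6] rot [-180.    -0.   119.9] -> shift [-171.5   43.3    0.6] turn 10.2
```

>>> step_arm(
  plan=[
    [[-35,9,0,3,1],[-70,18,0,6,1],[-105,27,0,9,1],[-140,36,0,10,1],[-168,43,0,10,1],[-168,43,0,10,1],[-168,43,0,10,1]],
  ],
)

```text
t: 1.4
eef_pos: [478.6, 299.1, 290.3]
tcp_rot: [-3.141, -0.0, 1.922]
ft_force: [-0.2, 0.2, -0.5]
opening: 0.998
grip_force: 0.0
```

```bash
python3 - <<'E'
from h import *
go(480,295,290,109.7)
c=cal("wrist"); im=env.read_camera("wrist"); cv2.imwrite("pics/w1.png",im)
import pickle; pickle.dump(c[:2],open("w1.pkl","wb"))
print((-c[1][:3,:3].T@c[1][:3,3]).round(), (c[1][2,:3]).round(2))
print(proj("wrist",[480,295,130],c))
E
```

```text
t 1.4 at [478.6 299.1 290.3] rot [-180.    -0.   110.1] -> shift [-4.3 -0.1  0.3] turn 0.4
[455. 365. 460.] [-0.09  0.24  0.97]
[315.43445432 227.87933146]
```

View pics/w1.png

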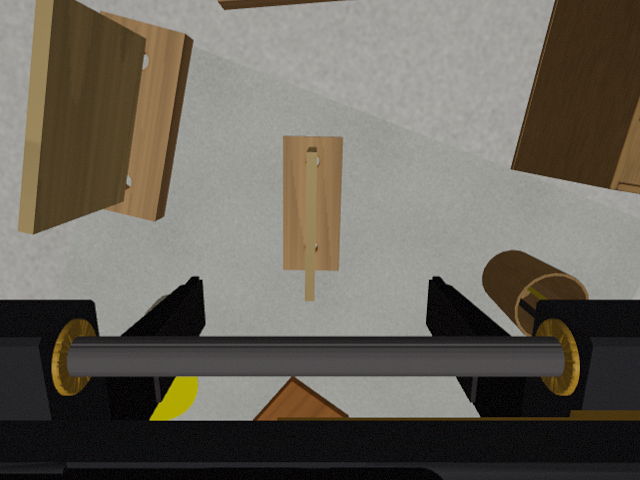

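The wrist view shows board B: panel top edge from (312,150) to (310,300), foot corners (283,136), (342,137), (338,270) and (283,270). Now the exact positions.

```bash
python3 - <<'E'
from h import *
import pickle; K,E=pickle.load(open("w1.pkl","rb")); c=(K,E,None)
im=cv2.imread("pics/w1.png").astype(int)
# panel edge: brighter/yellowish strip; row-wise centre
pts=[]
hsv=cv2.cvtColor(im.astype(np.uint8),cv2.COLOR_BGR2HSV)
print(hsv[200,285:340:3].tolist())
for r in range(160,296,4):
    h=hsv[r,290:335].astype(int); m=(h[:,0]>=18)&(h[:,0]<=26)&(h[:,1]>70)&(h[:,2]>125)
    x=np.flatnonzero(m)+290
    if len(x)>4: pts.append((np.median(x),r,len(x)))
pts=np.array(pts); k=np.polyfit(pts[:,1],pts[:,0],1); print(k,np.abs(np.polyval(k,pts[:,1])-pts[:,0]).max(),pts[:,2].mean(),len(pts))
a=onz("wrist",np.polyval(k,149.5),149.5,132,c);b=onz("wrist",np.polyval(k,300),300,132,c)
print("edge",a.round(1),b.round(1),np.linalg.norm(a-b),"mid",((a+b)/2).round(1),"ang",np.degrees(np.arctan2(*(a-b)[1::-1])))
P=[onz("wrist",*q,22,c) for q in[(283,136),(342,137),(338.5,270),(283,270)]];print("foot",[p.round(1).tolist() for p in P],np.mean(P,0).round(1))
m=(a+b)/2; go(m[0],m[1],290,np.degrees(np.arctan2(*(a-b)[1::-1])))
E
```

```text
[[17, 118, 143], [16, 117, 146], [16, 118, 138], [17, 119, 135], [16, 116, 145], [17, 112, 157], [17, 116, 154], [20, 105, 153], [20, 105, 151], [21, 105, 153], [20, 105, 153], [16, 112, 150], [17, 120, 145], [16, 116, 139], [17, 114, 146], [17, 118, 147], [16, 114, 141], [17, 116, 138], [16, 121, 135]]
[-1.62528648e-02  3.13893736e+02] 0.9481283422459796 10.970588235294118 34
edge [456.4 350.9 132. ] [495.7 236.7 132. ] 120.85535979908593 mid [476.1 293.8 132. ] ang 109.00333280404926
foot [[425.9, 348.9, 22.0], [481.3, 368.1, 22.0], [527.5, 237.1, 22.0], [471.4, 216.5, 22.0]] [476.5 292.7  22. ]
t 1.45 at [477.8 299.9 290.4] rot [-180.    -0.   110.2] -> shift [-5.1 -3.8  0.4] turn 1.2
```

>>> step_arm(
  plan=[
    [[-5,-4,0,1,1],[-5,-4,40,1,1],[-5,-4,80,1,1],[-5,-4,120,1,1],[-5,-4,160,1,1],[-5,-4,190,1,1],[-5,-4,203,1,1],[-5,-4,203,1,1]],
  ],
)

```text
t: 2.12
eef_pos: [473.6, 294.1, 84.8]
tcp_rot: [-3.136, 0.0, 1.908]
ft_force: [-0.1, -0.2, -0.1]
opening: 1.002
grip_force: 0.0
```

>>> step_arm(
  plan=[
    [[0,0,0,0,-1],[0,0,0,0,-1],[0,0,0,0,-1],[0,0,0,0,-1],[0,0,0,0,-1],[0,0,0,0,-1],[0,0,0,0,-1],[0,0,0,0,-1]],
  ],
)

```text
t: 2.78
eef_pos: [475.9, 294.1, 87.8]
tcp_rot: [3.141, -0.0, 1.907]
ft_force: [-0.6, 0.8, 0.5]
opening: 0.495
grip_force: 0.0
```

>>> step_arm(
  plan=[
    [[0,0,0,0,-1],[0,0,0,0,-1],[0,0,0,0,-1],[0,0,0,0,-1],[0,0,0,0,-1],[0,0,0,0,-1]],
  ],
)

```text
t: 3.28
eef_pos: [475.8, 294.1, 87.6]
tcp_rot: [-3.142, -0.0, 1.907]
ft_force: [-1.3, -0.9, -1.7]
opening: 0.084
grip_force: 30.0
```

>>> step_arm(
  plan=[
    [[0,0,-20,0,-1],[0,0,-50,0,-1],[0,0,-85,0,-1],[0,0,-120,0,-1],[0,0,-150,0,-1],[0,0,-150,0,-1]],
  ],
)

```text
t: 3.78
eef_pos: [477.4, 294.9, 243.2]
tcp_rot: [3.133, -0.001, 1.907]
ft_force: [0.6, -0.1, -3.6]
opening: 0.083
grip_force: 30.0
```

```bash
python3 -c "
from h import *
go(488,-160,238,70.9)
print(env.state()['ft_force'],env.state()['opening'])"
```

```text
t 3.78 at [477.4 294.9 243.2] rot [ 1.795e+02 -1.000e-01  1.093e+02] -> shift [-432.9 -140.     3.7] turn 38.4
[ 0.62501825 -0.05135142 -3.56662539] 0.08334693286021538
```

>>> step_arm(
  plan=[
    [[-15,-5,0,2,-1],[-45,-15,0,6,-1],[-80,-26,0,10,-1],[-115,-37,0,15,-1],[-150,-49,0,20,-1],[-185,-60,0,25,-1],[-220,-71,0,30,-1],[-250,-81,0,34,-1]],
  ],
)

```text
t: 4.45
eef_pos: [481.2, 29.3, 236.9]
tcp_rot: [-3.141, 0.0, 1.308]
ft_force: [1.1, -0.2, -2.5]
opening: 0.086
grip_force: 30.0
```

```bash
python3 -c "
from h import *
go(488,-160,238,70.9)"
```

```text
t 4.45 at [481.2  29.3 236.9] rot [-179.9    0.    75. ] -> shift [-181.1   55.7   -1.1] turn 4.1
```

>>> step_arm(
  plan=[
    [[-35,10,0,3,-1],[-70,21,0,4,-1],[-105,32,0,4,-1],[-140,43,0,4,-1],[-165,51,0,4,-1],[-175,54,0,4,-1],[-175,54,0,4,-1],[-175,54,0,4,-1]],
  ],
)

```text
t: 5.12
eef_pos: [489.0, -151.3, 236.9]
tcp_rot: [-3.14, -0.0, 1.242]
ft_force: [-0.5, -0.5, -1.6]
opening: 0.084
grip_force: 30.0
```

```bash
python3 - <<'E'
from h import *
go(544,0,238,70.9)
c=cal("wrist"); im=env.read_camera("wrist"); cv2.imwrite("pics/w2.png",im)
import pickle; pickle.dump(c[:2],open("w2.pkl","wb"))
for p in [(529,-44,33),(559,41,33)]: print(proj("wrist",p,c))
E
```

```text
t 5.12 at [ 489.  -151.3  236.9] rot [-179.9   -0.    71.2] -> shift [161.    3.2  -1. ] turn 0.3
[319.23459674  74.74763255]
[320.76044654 -50.72816556]
```

View pics/w2.png

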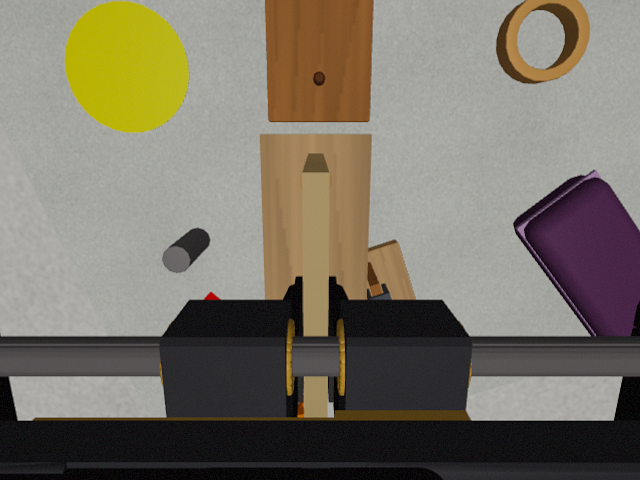

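The near peg shows at (319,78) and the base's near edge from (268,121.5) to (371,121.5). The base is nearly parallel to the held board.

```bash
python3 - <<'E'
from h import *
import pickle; c=(*pickle.load(open("w2.pkl","rb")),None)
im=cv2.imread("pics/w2.png"); g=cv2.cvtColor(im,cv2.COLOR_BGR2GRAY)
hsv=cv2.cvtColor(im,cv2.COLOR_BGR2HSV)
m=((hsv[...,1]>130)&(hsv[...,0]<15)).astype(np.uint8); m[:,:240]=0;m[:,400:]=0;m[125:]=0
def edge(rows,mask):
    L=[];R=[]
    for r in rows:
        x=np.flatnonzero(mask[r]); L.append(x.min()-.5);R.append(x.max()+.5)
    return np.polyfit(rows,L,1),np.polyfit(rows,R,1)
rows=np.arange(8,112,4); l,r=edge(rows,m)
bot=np.mean([np.flatnonzero(m[:,u]).max()+.5 for u in range(280,360,5)])
print("bot",bot,l,r)
# top face is seen at z=15; near end face may show below - nearly vertical
q=lambda k,v:onz("wrist",np.polyval(k,v),v,15,c)
L0,L1,R0,R1=q(l,10),q(l,bot),q(r,10),q(r,bot)
yl,yr=[np.degrees(np.arctan2(*(a-b)[1::-1])) for a,b in((L0,L1),(R0,R1))]
print("yaws",yl,yr,"width",np.linalg.norm(L1-R1))
ya=np.radians((yl+yr)/2); u=np.array([np.cos(ya),np.sin(ya),0])
print("centre from edge",((L1+R1)/2+80*u).round(1))
pk=(g[60:100,300:340]<60); yy,xx=np.nonzero(pk); print("peg px",xx.mean()+300,yy.mean()+60,len(xx),yy.min()+60,yy.max()+60)
p=onz("wrist",xx.mean()+300,yy.mean()+60,30,c); print("peg",p.round(1),"centre",(p+45*u).round(1))
s=env.state();R=Ro.from_euler("xyz",s["tcp_rot"]); T=s["eef_pos"]
# board in tool: panel end (315.5,172) at z top = T.z+45, foot end (315.5,134) 22mm above underside
for n,px,z in(("panel end",(315.7,172),132),("footL",(260.5,134),22),("footR",(371.5,134),22)):
    w=onz("wrist",*px,T[2]-87.7+z,c); print(n,R.inv().apply(w-T).round(1))
E
```

```text
bot 121.1875 [4.10256410e-03 2.66954359e+02] [-3.43589744e-02  3.72338974e+02]
yaws 69.8011056466906 70.90768929853019 width 88.73428725367447
centre from edge [543.2  -2.6  15. ]
peg px 318.7007874015748 78.28346456692913 127 72 85
peg [527.8 -46.1  30. ] centre [543.   -3.7  30. ]
panel end [ 58.    0.8 -44.3]
footL [ 67.8 -28.6  65.8]
footR [67.7 30.5 65.7]
```

```bash
python3 -c "
from h import *
go(542.9,-1,132,70.4)"
```

```text
t 5.17 at [ 489.1 -150.7  237.1] rot [-179.9   -0.    71.3] -> shift [159.    2.9 105.2] turn 0.9
```

>>> step_arm(
  plan=[
    [[20,1,0,1,-1],[50,2,0,1,-1],[85,3,0,1,-1],[120,3,0,1,-1],[145,3,0,1,-1],[159,3,0,1,-1],[159,3,20,1,-1],[159,3,50,1,-1]],
  ],
)

```text
t: 5.83
eef_pos: [544.3, 0.7, 189.1]
tcp_rot: [3.137, -0.001, 1.23]
ft_force: [0.3, -0.3, -3.0]
opening: 0.083
grip_force: 30.0
```

```bash
python3 -c "
from h import *
go(542.9,-1,132,70.4)"
```

```text
t 5.83 at [544.3   0.7 189.1] rot [ 1.797e+02 -1.000e-01  7.050e+01] -> shift [-2.1 -1.1 57.1] turn 0.1
```

>>> step_arm(
  plan=[
    [[-1,0,15,0,-1],[-1,0,35,0,-1],[-1,0,50,0,-1],[-1,0,57,0,-1],[-1,0,57,0,-1],[-1,0,57,0,-1],[-1,0,57,0,-1],[-1,0,57,0,-1]],
  ],
)

```text
t: 6.5
eef_pos: [543.5, -2.8, 131.6]
tcp_rot: [3.14, -0.0, 1.226]
ft_force: [1.1, 0.1, -2.7]
opening: 0.08
grip_force: 30.0
```

```bash
python3 -c "
from h import *
go(542.9,-1,103,70.4)"
```

```text
t 6.5 at [543.5  -2.8 131.6] rot [179.9  -0.   70.3] -> shift [ 1.5 -1.2 28.6] turn -0.1
```

>>> step_arm(
  plan=[
    [[1.5,-1,0,0,-1],[1.5,-1,5,0,-1],[1.5,-1,9,0,-1],[1.5,-1,12,0,-1],[1.5,-1,15,0,-1],[1.5,-1,18,0,-1],[1.5,-1,18,0,-1],[1.5,-1,18,0,-1]],
  ],
)

```text
t: 7.17
eef_pos: [542.6, -1.2, 112.4]
tcp_rot: [-3.141, -0.0, 1.226]
ft_force: [0.8, 0.4, -1.8]
opening: 0.077
grip_force: 30.0
```

>>> step_arm(
  plan=[
    [[0,0,3,0,-1],[0,0,6,0,-1],[0,0,8,0,-1],[0,0,9.5,0,-1],[0,0,10.5,0,-1],[0,0,10.5,0,-1]],
  ],
)

```text
t: 7.67
eef_pos: [542.5, -1.2, 102.6]
tcp_rot: [3.142, -0.0, 1.226]
ft_force: [-2.0, 0.9, 4.4]
opening: 0.086
grip_force: 30.0
```

>>> step_arm(
  plan=[
    [[0,0,1,0,-1],[0,0,1,0,-1],[0,0,1,0,1],[0,0,1,0,1],[0,0,1,0,1],[0,0,1,0,1],[0,0,1,0,1],[0,0,1,0,1]],
  ],
)

```text
t: 8.33
eef_pos: [542.6, -1.2, 101.0]
tcp_rot: [-3.141, -0.0, 1.226]
ft_force: [0.3, 0.6, 0.1]
opening: 0.447
grip_force: 0.0
```

>>> step_arm(
  plan=[
    [[0,0,0,0,1],[0,0,0,0,1],[0,0,-25,0,1],[0,0,-60,0,1],[0,0,-100,0,1],[0,0,-140,0,1],[0,0,-170,0,1],[0,0,-170,0,1]],
  ],
)

```text
t: 9.0
eef_pos: [544.4, -1.3, 277.2]
tcp_rot: [3.132, -0.002, 1.226]
ft_force: [-0.3, -0.4, -0.6]
opening: 0.978
grip_force: 0.0
```

```bash
python3 - <<'E'
from h import *
s=env.state();print(s["t"],s["eef_pos"],s["opening"])
a=env.read_camera("scene")[225:345,90:350]; b=env.read_camera("side")[230:450,300:540]
a=cv2.resize(a,None,fx=2.5,fy=2.5,interpolation=2)[:,:]; b=cv2.resize(b,None,fx=1.36,fy=1.36,interpolation=2)
o=np.zeros((600,650,3),np.uint8); o[:300]=a[:300,:650]; o[300:,:b.shape[1]]=b[:300]
c=cal("wrist"); w=env.read_camera("wrist"); cv2.imwrite("pics/w3.png",w)
import pickle; pickle.dump(c[:2],open("w3.pkl","wb"))
o[300:300+240,330:650]=cv2.resize(w,(320,240)); cv2.imwrite("pics/c3.png",o)
E
```

```text
9.0 [544.39470458  -1.32102661 277.19612348] 0.9782188043295011Traceback (most recent call last):
  File "<stdin>", line 5, in <module>
ValueError: could not broadcast input array from shape (299,326,3) into shape (300,326,3)
```

```bash
python3 - <<'E'
from h import *
import pickle
a=env.read_camera("scene")[215:335,90:350]; b=env.read_camera("side")[230:450,300:540]
cv2.imwrite("pics/sc3.png",env.read_camera("scene"));cv2.imwrite("pics/sd3.png",env.read_camera("side"))
o=np.zeros((600,650,3),np.uint8); o[:300]=cv2.resize(a,(650,300)); o[300:,:326]=cv2.resize(b,(326,300))
c=cal("wrist"); w=env.read_camera("wrist"); cv2.imwrite("pics/w3.png",w); pickle.dump(c[:2],open("w3.pkl","wb"))
o[300:543,326:650]=cv2.resize(w,(324,243)); cv2.imwrite("pics/c3.png",o)
E
```

```text
(no output)
```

View pics/c3.png

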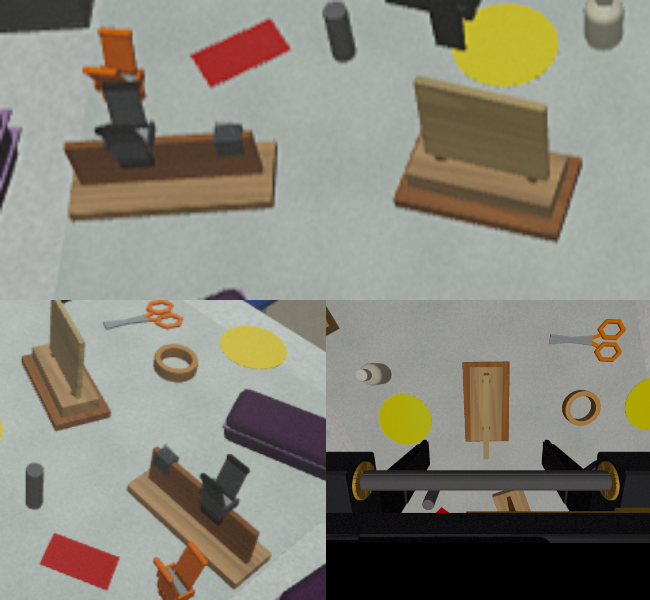

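The board sits flat on the slab, with both pegs engaged. The large clip is at about (141,268) in the scene view. Now I'll get the rack's direction and the clip's position.

```bash
python3 - <<'E'
from h import *
s=lambda p:(90+p[0]/2.5,215+p[1]/2.5); d=lambda p:(300+p[0]*240/326,230+(p[1]-300)*220/300)
for n,a,b in(("lo-y end",(66,142),(258,533)),("hi-y end",(251,131),(153,448)),):
    P,e=tri("scene",s(a),"side",d(b)); print(n,P.round(1),round(e,1),onz("scene",*s(a),75).round(1),onz("side",*d(b),75).round(1))
for n,a,b in(("clip barrel",(128,132),(217,498)),("small",(229,130),(166,455))):
    P,e=tri("scene",s(a),"side",d(b)); print(n,P.round(1),round(e,1))
E
```

```text
lo-y end [ 518.9 -383.1   76.5] 7.4 [ 516.3 -380.3   75. ] [ 521.7 -385.9   75. ]
hi-y end [ 516.8 -213.7   73.8] 3.3 [ 516.7 -212.    75. ] [ 516.6 -215.9   75. ]
clip barrel [ 515.7 -323.7   82.7] 3.2
small [ 518.1 -233.9   78.3] 5.8
```

```bash
python3 - <<'E'
from h import *
import pickle; c=(*pickle.load(open("w3.pkl","rb")),None)
hsv=cv2.cvtColor(cv2.imread("pics/w3.png"),cv2.COLOR_BGR2HSV).astype(int)
pts=[]
for r in range(145,310,3):
    h=hsv[r,290:350]; m=(h[:,0]>=18)&(h[:,0]<=26)&(h[:,1]>70)&(h[:,2]>125)
    x=np.flatnonzero(m)+290
    if len(x)>4: pts.append((np.median(x),r))
pts=np.array(pts); k=np.polyfit(pts[:,1],pts[:,0],1); print(k,pts[0],pts[-1],len(pts))
a,b=[onz("wrist",np.polyval(k,v),v,147,c) for v in(pts[0,1]-1,pts[-1,1]+1)]
print(a.round(1),b.round(1),np.linalg.norm(a-b),((a+b)/2).round(1),np.degrees(np.arctan2(*(a-b)[1::-1])))
print(onz("scene",137,227,75).round(),onz("side",432,430,40).round())
go(517,-325,290,90.5)
E
```

```text
[-2.33833253e-03  3.16818497e+02] [316.5 151. ] [316. 307.] 53
[562.4  52.7 147. ] [523.8 -54.3 147. ] 113.7409517554752 [543.1  -0.8 147. ] 70.1338664977518
[ 386. -349.   75.] [ 428. -353.   40.]
t 9.35 at [542.3  -1.2 269.8] rot [-179.9    0.    70.2] -> shift [-313.3   85.6  -20.3] turn -20.3
```

>>> step_arm(
  plan=[
    [[-35,10,-5,-4,1],[-70,19,-10,-8,1],[-105,29,-20,-12,1],[-140,38,-20,-16,1],[-175,48,-20,-20,1],[-210,57,-20,-20,0.7],[-245,67,-20,-20,0.7],[-280,77,-20,-20,0.7]],
  ],
)

```text
t: 10.02
eef_pos: [519.9, -292.5, 290.2]
tcp_rot: [-3.14, -0.001, 1.575]
ft_force: [0.8, -0.0, 1.0]
opening: 0.87
grip_force: 0.0
```

>>> step_arm(
  plan=[
    [[-32,1,0,0,0.7],[-32,1,0,0,0.7],[-32,1,0,0,0.7],[-32,1,0,0,0.7],[-32,1,0,0,0.7],[-32,1,0,0,0.7]],
  ],
)

```text
t: 10.52
eef_pos: [521.8, -321.6, 291.2]
tcp_rot: [-3.142, -0.0, 1.577]
ft_force: [0.7, 0.1, -0.2]
opening: 0.85
grip_force: 0.0
```

```bash
python3 - <<'E'
from h import *
import pickle
go(517,-325,290,90.5)
c=cal("wrist"); w=env.read_camera("wrist"); cv2.imwrite("pics/w4.png",w); pickle.dump(c[:2],open("w4.pkl","wb"))
print(proj("wrist",(517,-325,130),c))
cv2.imwrite("pics/w4c.png",cv2.resize(w[60:345,130:510],None,fx=2,fy=2,interpolation=2))
E
```

```text
t 10.52 at [ 521.8 -321.6  291.2] rot [-180.    -0.    90.3] -> shift [-3.4 -4.9  1.2] turn -0.2
[308.99603498 226.51088852]
```

View pics/w4c.png

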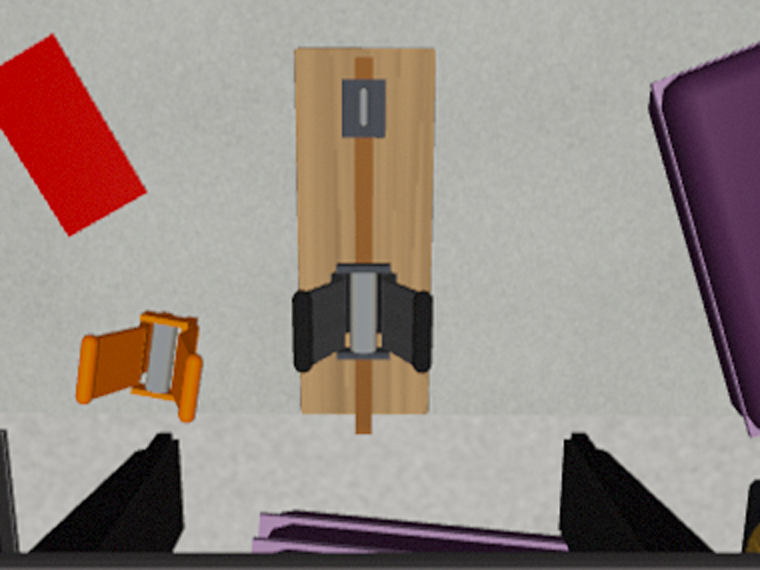

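The wrist crop shows the large clip astride the rack: barrel centre at wrist pixel (311.5,215.5) and rubber ends centred at (311,225.5). The orange clip is well off to the left at crop (140,370).

```bash
python3 - <<'E'
from h import *
import pickle; c=(*pickle.load(open("w4.pkl","rb")),None)
print("barrel",onz("wrist",311.7,215.5,86,c).round(1)); 
l,r=onz("wrist",130+302/2,60+331/2,131,c),onz("wrist",130+423/2,60+331/2,131,c);print(l.round(1),r.round(1))
a,b=onz("wrist",130+364/2,60+60/2,75,c),onz("wrist",130+363.5/2,60+428/2,75,c);print("plate",a.round(1),b.round(1),np.degrees(np.arctan2(*(a-b)[1::-1])))
m=(l+r)/2; go(m[0],m[1],100,90.3)
E
```

```text
barrel [ 518.7 -324.7   86. ]
[ 494.9 -324.1  131. ] [ 542.6 -323.8  131. ]
plate [ 518.5 -218.    75. ] [ 518.9 -383.4   75. ] 90.11859624439978
t 10.57 at [ 521.9 -321.7  291.3] rot [180.   -0.   90.3] -> shift [ -2.3  -3.1 191.3] turn 0.0
```

>>> step_arm(
  plan=[
    [[-2.5,-3,20,0,0.7],[-2.5,-3,60,0,0.7],[-2.5,-3,100,0,0.7],[-2.5,-3,135,0,0.7],[-2.5,-3,165,0,0.7],[-2.5,-3,185,0,0.7],[-2.5,-3,191,0,0.7],[-2.5,-3,191,0,0.7]],
  ],
)

```text
t: 11.23
eef_pos: [518.5, -324.5, 99.1]
tcp_rot: [-3.14, -0.002, 1.576]
ft_force: [1.0, 0.3, 0.1]
opening: 0.852
grip_force: 0.0
```

>>> step_arm(
  plan=[
    [[0,0,0,0,0.7],[0,0,0,0,0.7],[0,0,0,0,0.5],[0,0,0,0,0.3],[0,0,0,0,0.1],[0,0,0,0,0],[0,0,0,0,-0.1],[0,0,0,0,-0.2]],
  ],
)

```text
t: 11.9
eef_pos: [518.8, -325.5, 100.5]
tcp_rot: [3.141, 0.0, 1.575]
ft_force: [0.0, 0.9, 13.1]
opening: 0.486
grip_force: 7.8
```

>>> step_arm(
  plan=[
    [[0,0,0,0,-0.3],[0,0,0,0,-0.4],[0,0,0,0,-0.5],[0,0,0,0,-0.6],[0,0,0,0,-0.7],[0,0,0,0,-0.8],[0,0,0,0,-1],[0,0,0,0,-1]],
  ],
)

```text
t: 12.57
eef_pos: [519.7, -326.0, 101.7]
tcp_rot: [3.139, 0.002, 1.575]
ft_force: [0.6, 0.4, 11.8]
opening: 0.289
grip_force: 30.0
```

>>> step_arm(
  plan=[
    [[0,0,-5,0,-1],[0,0,-12,0,-1],[0,0,-25,0,-1],[0,0,-45,0,-1],[0,0,-70,0,-1],[0,0,-100,0,-1],[0,0,-130,0,-1],[0,0,-130,0,-1]],
  ],
)

```text
t: 13.23
eef_pos: [520.0, -326.3, 236.1]
tcp_rot: [3.135, 0.005, 1.575]
ft_force: [-0.4, -0.8, -0.8]
opening: 0.29
grip_force: 30.0
```

>>> step_arm(
  plan=[
    [[0,0,0,0,-1],[0,0,0,0,-1]],
  ],
)

```text
t: 13.4
eef_pos: [518.2, -324.9, 229.4]
tcp_rot: [-3.141, -0.001, 1.575]
ft_force: [-0.2, -0.5, -1.2]
opening: 0.288
grip_force: 30.0
```

```bash
python3 - <<'E'
from h import *
import pickle
a=env.read_camera("scene"); b=env.read_camera("side");w=env.read_camera("wrist")
T=env.state()["eef_pos"]; P=T+[0,0,-17]
o=np.zeros((600,800,3),np.uint8)
for n,im,x in(("scene",a,0),("side",b,400)):
    u,v=proj(n,P).astype(int); u0=np.clip(u-60,0,520);v0=np.clip(v-50,0,380)
    print(n,u0,v0); o[:330,x:x+400]=cv2.resize(im[v0:v0+99,u0:u0+120],(400,330),interpolation=2)
o[330:600,200:560]=cv2.resize(w,(360,270)); cv2.imwrite("pics/c5.png",o)
go(542.6,-1.8,237,70.2)
E
```

```text
scene 64 183
side 414 272
t 13.55 at [ 518.2 -325.   228.7] rot [-1.799e+02 -1.000e-01  9.030e+01] -> shift [323.1  25.8  -7.8] turn 20.1
```

View pics/c5.png

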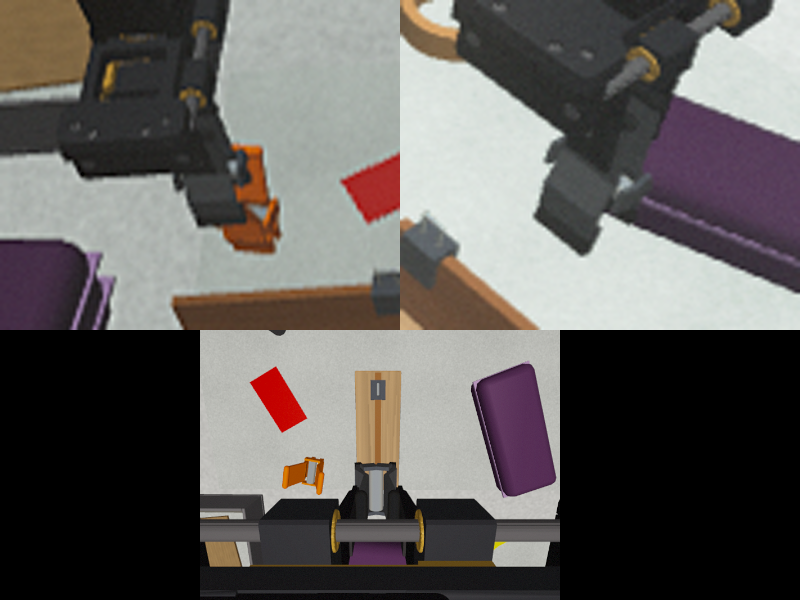

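The clip is lifted clear and held between the fingers with its jaws open below. The barrel is at about (315,270) in the wrist view. I'll check its tilt numerically before placing.

```bash
python3 - <<'E'
from h import *
c=cal("wrist"); w=env.read_camera("wrist"); cv2.imwrite("pics/w5.png",w)
hsv=cv2.cvtColor(w,cv2.COLOR_BGR2HSV)
m=((hsv[...,1]<40)&(hsv[...,2]>95)).astype(np.uint8); m[:220]=0;m[335:]=0;m[:,:285]=0;m[:,345:]=0
n,l,st,ct=cv2.connectedComponentsWithStats(m)
for i in range(1,n):
    if st[i,4]>60: print(st[i],ct[i].round(1))
s=env.state();R=Ro.from_euler("xyz",s["tcp_rot"]);T=s["eef_pos"]; print(T)
for u,v in[(315,250),(315,320)]:
    print(R.inv().apply(onz("wrist",u,v,T[2]-20,c)-T).round(1))
for y in(-21,-16,0,16,21): print(y,proj("wrist",T+R.apply([y,0,20]),c).round(1))
for r in range(226,335,6): print(r,w[r,303:330:3].mean(1).round().tolist() if 0 else w[r,300:334:3,1].tolist())
E
```

```text
[ 300  248   27   75 1825] [312.9 284.8]
[298 328  33   7 191] [313.7 331.5]
[ 518.32634041 -325.05908389  228.87089743]
[17.  0. 20.]
[-17.9   0.   20. ]
-21 [315.  325.9]
-16 [315.  316.4]
0 [315.  284.9]
16 [315.  252.1]
21 [315.  241.6]
226 [131, 138, 153, 146, 100, 103, 100, 133, 147, 148, 143, 155]
232 [132, 137, 153, 143, 100, 101, 101, 131, 147, 147, 143, 155]
238 [41, 43, 45, 39, 82, 39, 39, 44, 41, 40, 39, 40]
244 [80, 83, 84, 82, 84, 87, 86, 85, 83, 81, 77, 76]
250 [99, 143, 151, 160, 159, 158, 153, 153, 121, 136, 125, 65]
256 [110, 148, 159, 157, 157, 157, 158, 157, 128, 97, 41, 40]
262 [85, 150, 158, 156, 156, 156, 158, 156, 129, 31, 41, 43]
268 [82, 151, 159, 155, 157, 157, 158, 158, 130, 34, 41, 41]
274 [79, 147, 159, 155, 156, 157, 157, 157, 128, 38, 40, 45]
280 [85, 149, 159, 156, 156, 156, 159, 156, 127, 34, 43, 41]
286 [81, 148, 159, 157, 156, 157, 157, 156, 128, 34, 43, 42]
292 [73, 149, 158, 156, 156, 157, 159, 154, 128, 38, 43, 42]
298 [74, 148, 159, 158, 156, 157, 157, 154, 129, 37, 40, 40]
304 [72, 147, 158, 156, 156, 156, 157, 157, 128, 37, 41, 38]
310 [71, 148, 159, 156, 155, 156, 157, 154, 126, 40, 43, 27]
316 [73, 146, 159, 157, 157, 155, 157, 157, 119, 42, 43, 38]
322 [43, 42, 64, 115, 127, 121, 87, 33, 42, 43, 40, 35]
328 [86, 79, 78, 79, 130, 102, 77, 77, 80, 79, 41, 27]
334 [201, 200, 199, 199, 205, 196, 195, 198, 197, 203, 114, 25]
```

>>> step_arm(
  plan=[
    [[5,0,-10,0,-1],[30,3,-20,3,-1],[65,5,-20,7,-1],[100,8,-20,11,-1],[135,11,-20,15,-1],[170,14,-20,18,-1],[205,17,-20,20,-1],[240,20,-20,20,-1]],
  ],
)

```text
t: 14.27
eef_pos: [537.4, -83.3, 250.6]
tcp_rot: [3.141, -0.0, 1.224]
ft_force: [1.0, -0.5, -0.3]
opening: 0.29
grip_force: 30.0
```

```bash
python3 -c "
from h import *
go(543,-2.2,245,70.2)"
```

```text
t 14.27 at [537.4 -83.3 250.6] rot [180.   -0.   70.1] -> shift [ 78.2 -22.3   5.6] turn -0.1
```

>>> step_arm(
  plan=[
    [[30,-9,0,0,-1],[55,-16,0,0,-1],[72,-21,0,0,-1],[78,-22,0,0,-1],[78,-22,0,0,-1],[78,-22,0,0,-1],[78,-22,0,0,-1]],
  ],
)

```text
t: 14.85
eef_pos: [543.2, -5.3, 250.2]
tcp_rot: [3.142, 0.0, 1.225]
ft_force: [0.0, 0.5, -1.4]
opening: 0.286
grip_force: 30.0
```

```bash
python3 - <<'E'
from h import *
go(543,-2.2,174,70.2)
c=cal("wrist"); w=env.read_camera("wrist"); cv2.imwrite("pics/w6.png",w)
s=env.state();R=Ro.from_euler("xyz",s["tcp_rot"]);T=s["eef_pos"]
hsv=cv2.cvtColor(w,cv2.COLOR_BGR2HSV).astype(int)
pts=[]
for r in range(130,320,4):
    h=hsv[r,285:345]; m=(h[:,0]>=18)&(h[:,0]<=26)&(h[:,1]>70)&(h[:,2]>125)
    x=np.flatnonzero(m)+285
    if len(x)>6: pts.append((np.median(x),r,len(x)))
pts=np.array(pts);print(pts[::4].tolist())
k=np.polyfit(pts[:,1],pts[:,0],1)
for v in(pts[0,1],pts[-1,1]):
    print(R.inv().apply(onz("wrist",np.polyval(k,v),v,147,c)-T).round(1))
m=((hsv[...,1]<40)&(hsv[...,2]>95)).astype(np.uint8); m[:220]=0;m[335:]=0;m[:,:285]=0;m[:,345:]=0
n,l,st,ct=cv2.connectedComponentsWithStats(m)
for i in range(1,n):
    if st[i,4]>300: print(st[i],ct[i].round(1),R.inv().apply(onz("wrist",*ct[i],T[2]-20,c)-T).round(1))
E
```

```text
t 14.85 at [543.2  -5.3 250.2] rot [180.    0.   70.2] -> shift [ 2.8 -1.3 76.2] turn 0.0
[[311.5, 146.0, 16.0], [312.5, 162.0, 14.0], [311.0, 178.0, 15.0], [312.5, 194.0, 14.0], [312.0, 210.0, 13.0], [312.0, 226.0, 13.0]]
[ 61.   -1.9 103.1]
[  4.6  -1.8 103.1]
[ 300  249   27   74 1813] [313.  284.9] [ 0.  -0.7 20. ]
```

>>> step_arm(
  plan=[
    [[2.5,-1,0,0,-1],[2.5,-1,15,0,-1],[2.5,-1,30,0,-1],[2.5,-1,40,0,-1],[2.5,-1,50,0,-1],[2.5,-1,58,0,-1],[2.5,-1,66,0,-1],[2.5,-1,70,0,-1]],
  ],
)

```text
t: 15.57
eef_pos: [543.0, -1.7, 179.2]
tcp_rot: [-3.141, 0.0, 1.226]
ft_force: [-0.1, -0.6, -2.1]
opening: 0.291
grip_force: 30.0
```

>>> step_arm(
  plan=[
    [[0,0,1.5,0,-1],[0,0,3,0,-1],[0,0,4.5,0,-1],[0,0,5.5,0,-1],[0,0,5.5,0,-1],[0,0,5.5,0,-1]],
  ],
)

```text
t: 16.07
eef_pos: [543.2, -1.6, 174.8]
tcp_rot: [3.141, -0.0, 1.226]
ft_force: [0.3, -0.3, -1.3]
opening: 0.289
grip_force: 30.0
```

>>> step_arm(
  plan=[
    [[0,0,1,0,-0.35],[0,0,1,0,-0.25],[0,0,1,0,-0.1],[0,0,1,0,0],[0,0,1,0,0.15],[0,0,1,0,0.3],[0,0,1,0,0.5],[0,0,1,0,0.7]],
  ],
)

```text
t: 16.73
eef_pos: [543.2, -1.7, 173.7]
tcp_rot: [3.141, -0.0, 1.226]
ft_force: [-0.6, -0.2, 0.1]
opening: 0.723
grip_force: 0.0
```

>>> step_arm(
  plan=[
    [[0,0,0,0,0.8],[0,0,0,0,0.8],[0,0,0,0,0.8],[0,0,-10,0,0.8],[0,0,-30,0,0.8],[0,0,-60,0,0.8],[0,0,-100,0,0.8],[0,0,-100,0,0.8]],
  ],
)

```text
t: 17.4
eef_pos: [545.2, -1.8, 281.0]
tcp_rot: [3.132, -0.002, 1.226]
ft_force: [0.6, -0.2, -0.4]
opening: 0.897
grip_force: 0.0
```

>>> step_arm(
  plan=[
    [[-30,0,-30,0,0.8],[-70,0,-30,0,0.8],[-110,0,-30,0,0.8],[-140,0,-30,0,0.8],[-140,0,-30,0,0.8],[-140,0,-30,0,0.8]],
  ],
)

```text
t: 17.9
eef_pos: [495.4, -134.6, 304.3]
tcp_rot: [3.141, -0.0, 1.223]
ft_force: [-0.2, -0.0, -1.0]
opening: 0.899
grip_force: 0.0
```

```bash
python3 - <<'E'
from h import *
print(env.state()["eef_pos"],env.state()["opening"])
a=env.read_camera("scene"); b=env.read_camera("side");w=env.read_camera("wrist")
o=np.zeros((600,800,3),np.uint8)
for n,im,x in(("scene",a,0),("side",b,400)):
    u,v=proj(n,[543,-2,130]).astype(int); 
    o[:400,x:x+400]=cv2.resize(im[v-50:v+50,u-50:u+50],(400,400),interpolation=2)
    print(n,u-50,v-50)
o[400:,:320]=cv2.resize(w[:400],(320,200)); cv2.imwrite("pics/c7.png",o)
E
```

```text
[ 495.44953993 -134.59495798  304.28832994] 0.898521854529199
scene 230 206
side 298 199
```

View pics/c7.png

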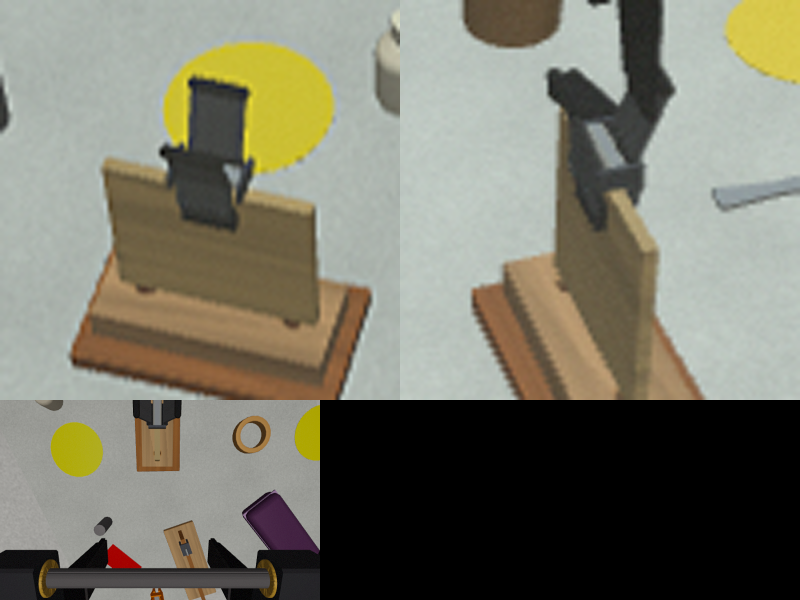

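The clip stands upright astride the middle of the board's top edge, at crop (207,170) in the scene view, and the jaws are closed. The board sits flat on the base, so I'm handing it in.

```bash
python3 -c "
from cell import env
print(env.job_done())"
```

```text
the job is handed in; nothing more can be done
None
```

I handed the job in at about 18 s of robot time: the board is down on both pegs and the large clip is on the middle of its top edge. The final pictures agree, but the hand-in gave no verdict.

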